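Latch the vial rack into the shaker cradle

ROBOT

A 6-joint arm with a two-finger parallel gripper is mounted at the origin on the work surface. World frame = base frame: x ahead of the robot, y to its left, z up, the work surface at z = 0. Lengths are in m, angles in rad, forces in N, time in s.
With the tool pointing down it reaches from about 0.275 to 0.875 m from the base axis. Payload 12.5 kg.
Tool frame: the origin (TCP) lies at the very end of the fingers, on their centre line; the grasp point (between the pads) lies 19 mm behind it; z points along the fingers, y is the line along which they close (so a half turn about z gives the same grasp; the last joint's range is limited). The gripper opens to 85 mm and grips with 20 to 120 N. Pads are 22 mm wide; open, the fingers measure 114 mm over their backs; the gripper's body (76 mm by 85 mm) begins 54 mm behind the grasp point. The pads swing forward as they close: fully open they stand 13 mm farther back than shut.
Start: joints at [1.064, 0.351, 1.652, -0, 1.139, -0.085], TCP at [0.225, 0.502, 0.231] pointing down, gripper open.
Joint ranges: [-2.75, 2.75], [-0.79, 2.1], [0.01, 2.65], [-1.57, 4.71], [0.07, 3.14], [-2.87, 2.87]. Speed limits (rad/s): [2.22, 2.22, 2.79, 3.14, 3.14, 3.14].

INTERFACE

Orientations are given as a 3x3 rotation matrix whose columns are the frame's x, y, z axes.
In Python, from bench import manip gives the robot as it stands. Calls block until the motion is done:
- manip.move_ptp(position, orientation): joint-space move of the TCP to a pose.
- manip.move_l(position, attitude=None, max_speed=0.15): straight line of the TCP; attitude=None keeps the orientation; max_speed is the mean speed in m/s.
- manip.move_j(angles): joint-space move.
- manip.set_gripper(opening, effort=None): opening from 0.0 (shut) to 1.0 (fully open); effort is the grip in N (None keeps the last); returns when the fingers have stopped.
- manip.dwell(seconds).
- manip.inverse_kinematics(position, orientation): joint angles nearest the present ones, or None.
- manip.grab_frame(name): name is "side" or "top" or "wrist"; returns (picture, depth): 420x560x3 uint8, red, green, blue; 420x560 float32, m along the optical axis (not along the pixel's ray), 0 where there is no reading.
- manip.get_calibration(name): a dict with "camera_matrix" (3x3 intrinsics, pixels), "R" (3x3) and "t" (3): a world point X has camera coordinates R X + t. Camera axes: x right, y down, z forward; pixel columns grow to the right and rows downward; lengths in m; the calibration is good to about 2 mm. A picture is of the moment at which its call begins: read the wrist's pose just before it. get_calibration takes no time and is no camera call; for the wrist camera it gives the pose at the moment of the call.
A pose or a line that the arm cannot do raises manip.Unreachable and nothing moves.
- manip.sign_off(): hands the job in; it is judged then, once.
Trained networks look in the newest picture that a camera, given by its name, has taken for a name from the list of things; names that differ only in an ending like _2 or _b are one class to them, and where a whole thing is asked for, a point or a joint stands for the part that bears it (a point fixed in the world has none). Each returns a list of dicts, best first, with "confidence" (0 to 1); they miss things now and then, are a little off and sometimes report something else, mostly with a low value. They report only what shows in the picture. A call takes as long as a camera call. They do not tell look-alikes from the thing itself.
- manip.look_for(camera, name): "at" ([x, y, z] in m, in world coordinates, good to about 4 mm: the middle of the surface that is visible of it).
Readings, each from a call of its own:
- manip.current_time(): time.
- manip.current_qpos(): joint angles.
- manip.current_joint_vel(): joint speeds.
- manip.current_joint_torque(): joint torques, N m.
- manip.current_ee_pos(): TCP position.
- manip.current_tcp_rot(): TCP orientation.
- manip.current_force(): force on the tool from outside, world axes, zero at the start.
- manip.current_ft_torque(): the same for the moment, N m.
- manip.current_grip_width(): opening from 0.0 (shut) to 1.0 (fully open).
- manip.current_grip_force(): force on a finger pad.
Only numpy, scipy, OpenCV 4.12 (cv2) and the standard library are available. Lean on these libraries where they do the work, as an engineer would, in place of code of your own. Each camera call takes 0.05 s, during which the arm holds its last target. There are 200 camera calls.

TASK

Take the vial rack that has two steel hooks on top out of its stand and set it down in the shaker's cradle with its hooks at the latch end. Swing the latch's wire loop over so that its crossbar lies behind both hooks, then press the lever down flat until it is fully over centre and the rack is clamped. Keep the rack upright and leave everything else standing where it is.

Things in the scene. Friction and masses are not known exactly. Their poses are not given: they have to be found in the camera images.
- rack: White vial rack 60 (x) x 64 (y) x 60 mm, 0.45 kg, origin centre of underside. Side rails 12 mm wide, full length and height, outer faces y = +-32; between them a trough 40 mm wide, floor at height 44, orange vial caps up to 52. Two steel hooks on the rails at the -x end. Grip across x (60 mm, solid below height 44) or across y (64 mm, rails). In either bay of the stand, x along the stand's x.
- hook_root (a point): On the rack at (-7, 0, 64.5) mm, rack axes: where the crossbar's middle lies when hooked and drawn tight. The hooks (keepers) stand on the rails at y = +-26, 8 mm wide, foot from x = -20 to -12, up to height 76, leaning 12 degrees to +x. The bar lies on the rails on their +x side and is pulled towards -x; a finger fits between the hooks.
- stand: Fixed steel stand, base 90 (x) x 172 (y) x 6 mm, origin centre of underside. Three dividers 8 mm thick at y = -80, 0, +80, 66 mm long in x, up to height 68, make two bays centred at y = -40 and +40, floor at height 6. A rack has 4 mm beside it on each y side, no room for a finger; the x ends are open.
- dock: Fixed shaker 250 (x) x 170 (y) mm, platform at height 50, origin centre of underside. On it along x: latch block (x -88 to 0, 60 wide, to height 100), stop wall (0 to 10, 84 wide, to 108), cradle, end wall (from 76, 76 wide, to 108; above height 70 flares 15 degrees outward). 66 mm free between them: no room for fingers. Guide strips 8 mm high, 70 mm apart, flank the cradle in y; above them y is open.
- bay (a point): Centre of the cradle's floor (two slick strips 1 mm proud of the platform), at (43, 0, 51) mm in the shaker's frame, axes those of the shaker: the rack's origin goes here, within 3 mm either way, its x along this x (hooks towards -x, the latch). The latch then draws it up to 6 mm towards -x against the stop wall.
- lever_pivot (a point): Axis of the lever, along the shaker's y, at (-30, 0, 114) mm in the shaker's frame, axes those of the shaker; it lies 73 mm on the -x side of the bay's centre.
- lever (a joint): Lever angle, rad. 0 = flat, closed, handle (26 wide, 5 thick, 48 mm long from the pivot) pointing to the shaker's -x; grows as it rises and leans over to +x; stop at 2.09. Stays where left (0.045 N m). With the loop hooked, its spring resists from about 1.1 rad to dead centre near 0.44 (2 to 3 N at the pad), then snaps it shut.
- lever_pad (a point): Point on the handle's upper face (when flat), 40 mm from the pivot, for pressing down.
- loop (a joint): Swing of the wire loop on the lever, rad; 0 = folded back to its stop on the lever, grows swinging forward to the rack. Seen in the shaker's x-z plane, angles from +x towards up: the loop's pivot lies 22 mm from the lever's pivot at 205 degrees minus lever angle; the loop points at 230 degrees minus lever angle minus this. Swings freely: stays folded or falls forward.
- bar_mid (a point): Middle of the loop's crossbar: steel, 8 mm thick, 74 mm long along the shaker's y, 80 mm from the loop's pivot (springs let it stretch up to 8 mm, 2.8 N per mm). 6 mm arms at y = +-37 mm join it to the pivot. Pulling the bar forward also raises the lever; only with the lever nearly fully open (above about 1.7 rad) does the bar reach past the hooks, by some 15 mm at most.
- plain_rack: Bystander: the same rack without hooks, in the stand's other bay; origin centre of its underside.
- jar_a: Bystander: specimen jar, orange cap, 42 mm across, 62 mm high; origin centre of its underside.
- jar_b: Bystander: a jar like the other.
- dropper: Bystander: amber dropper bottle, 30 mm across, 75 mm high; origin centre of its underside.
- dish: Bystander: clear lidded culture dish, 94 mm across, 19 mm high; origin centre of its underside.
- slide_box: Bystander: blue slide box 90 (x) x 170 (y) x 30 mm; origin centre of its underside.
- loupe: Bystander: black loupe standing upright, 38 mm across, 43 mm high; origin centre of its underside.
Not all that is in view belongs to the job. What is shaped like the rack but black, blue or green is not meant.

How it is judged:
By the outcome, as a careful person would: the job done as asked, in the order asked, and still so for the second after the job is handed in, with the robot touching nothing.
It also fails if it takes over 72 s, if anything falls off the work surface, if the arm or the gripper's body presses on something with over 40 N, if the wrist force passes 120 N, or if a joint passes its speed limit or range.

## Working session

There is one attempt and no reset: what is moved stays moved. The work goes in short steps, each a Python script; the robot and the scene stay as the last script left them, time stands still between calls to the robot, and variables do not carry over. Pictures are saved under pics/ and viewed, at most 10 in all, crops included, and the job is handed in when it is done.

```bash
ls; mkdir -p pics; python3 - <<'E'
from bench import manip
import cv2,numpy as np
for n in ("top","side"):
    p,d=manip.grab_frame(n); np.savez(f"{n}0.npz",p=p,d=d,**manip.get_calibration(n)); cv2.imwrite(f"pics/{n}0.png",cv2.resize(p[...,::-1],(784,588)))
    c=manip.get_calibration(n); print(n,c["camera_matrix"].round(1).tolist(),(-c["R"].T@c["t"]).round(3),c["R"][2].round(2))
    for k in("rack","hook_root","stand","dock","lever_pad","bar_mid","loop","plain_rack"):
        print(k,[(np.round(r["at"],3).tolist(),round(r["confidence"],2)) for r in manip.look_for(n,k)][:4])
print(manip.current_time())
E
```

```text
pics
top [[415.8, 0.0, 274.9], [0.0, 415.8, 212.5], [0.0, 0.0, 1.0]] [ 0.49  -0.008  1.405] [ 0.07  0.02 -1.  ]
rack [([0.716, 0.221, 0.05], 0.98), ([0.425, 0.249, 0.053], 0.73), ([0.553, 0.269, 0.061], 0.66), ([0.636, 0.406, 0.052], 0.65)]
hook_root [([0.422, 0.252, 0.054], 0.94), ([0.638, 0.406, 0.047], 0.91), ([0.553, 0.273, 0.061], 0.85), ([0.718, 0.216, 0.053], 0.85)]
stand [([0.556, 0.224, 0.006], 0.71)]
dock [([0.51, -0.231, 0.052], 0.92)]
lever_pad [([0.459, -0.232, 0.161], 0.81)]
bar_mid [([0.426, -0.225, 0.187], 0.47)]
loop [([0.45, -0.231, 0.164], 0.64)]
plain_rack [([0.58, 0.202, 0.059], 0.78), ([0.551, 0.274, 0.058], 0.65), ([0.447, -0.232, 0.162], 0.43), ([0.513, -0.232, 0.05], 0.24)]
side [[498.0, 0.0, 274.8], [0.0, 498.0, 215.8], [0.0, 0.0, 1.0]] [ 0.014 -0.93   0.823] [ 0.41  0.73 -0.54]
rack [([0.412, 0.237, 0.039], 0.89), ([0.636, 0.389, 0.044], 0.88), ([0.533, 0.271, 0.056], 0.83), ([0.708, 0.2, 0.043], 0.73)]
hook_root [([0.535, 0.272, 0.05], 0.64), ([0.635, 0.39, 0.044], 0.64), ([0.414, 0.235, 0.043], 0.6), ([0.709, 0.2, 0.042], 0.59)]
stand [([0.563, 0.167, 0.028], 0.9)]
dock [([0.48, -0.271, 0.05], 0.57), ([0.448, -0.235, 0.154], 0.36)]
lever_pad [([0.462, -0.241, 0.154], 0.66)]
bar_mid [([0.426, -0.233, 0.187], 0.66)]
loop [([0.388, -0.031, 0.038], 0.61), ([0.452, -0.236, 0.158], 0.55)]
plain_rack [([0.562, 0.197, 0.054], 0.74), ([0.515, -0.467, 0.041], 0.61)]
0.9
```

View pics/top0.png

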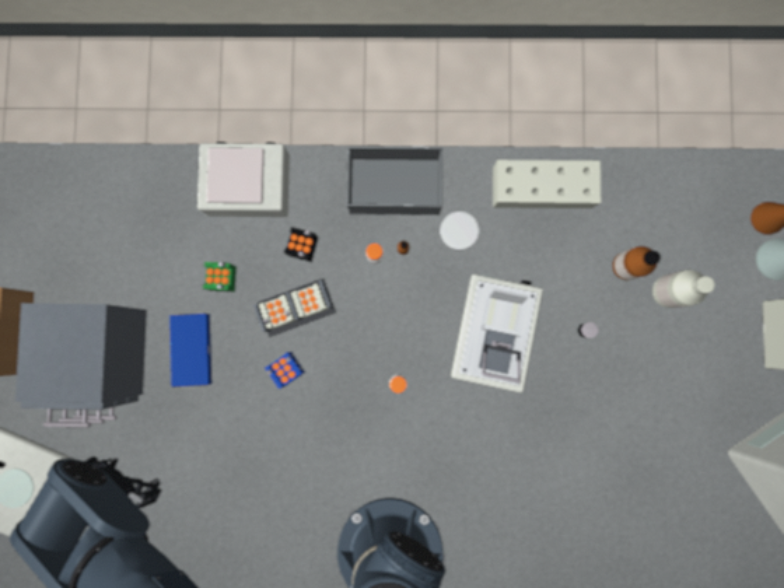

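View pics/side0.png

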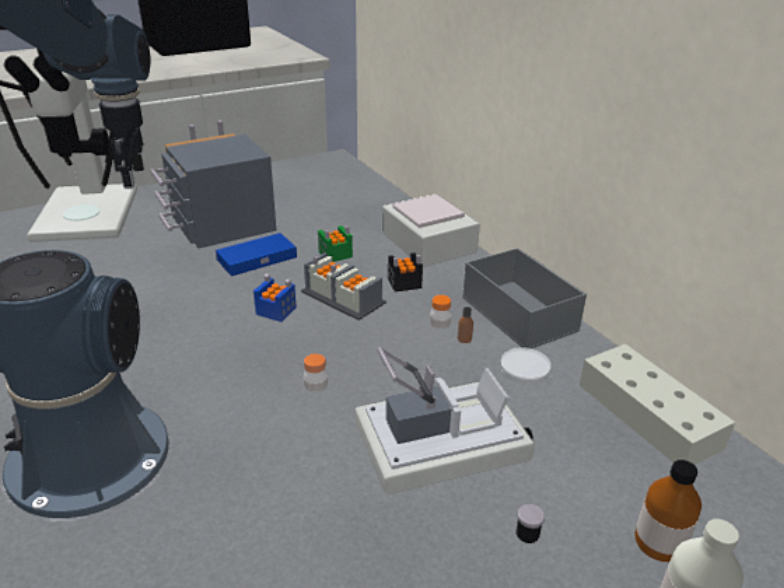

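```bash
cat > h.py <<'E'
from bench import manip
import cv2,numpy as np
def cloud(d,c):
    v,u=np.mgrid[:d.shape[0],:d.shape[1]]; K=c["camera_matrix"]
    P=np.stack([(u-K[0,2])/K[0,0]*d,(v-K[1,2])/K[1,1]*d,d],-1)
    W=(P-c["t"])@c["R"]; W[d<=0]=np.nan; return W
def down(yaw):  # tool z down, tool x at angle yaw, tool y = yaw-90
    a,b=np.cos(yaw),np.sin(yaw); return np.array([[a,b,0],[b,-a,0],[0,0,-1.]])
def rot(yaw): a,b=np.cos(yaw),np.sin(yaw); return np.array([[a,-b],[b,a]])
def snap(n,tag):
    c=manip.get_calibration(n); p,d=manip.grab_frame(n); np.savez(f"{tag}.npz",p=p,d=d,**c); return p,d,c
def rect(W,m,c0,r):
    q=W[m&(np.linalg.norm(W[...,:2]-c0,axis=-1)<r)]
    q=q[:,:2]; (cx,cy),(w,h),a=cv2.minAreaRect((q*1000).astype(np.float32)); return (round(cx,1),round(cy,1)),(round(w,1),round(h,1)),round(a,2),len(q)
E
python3 - <<'E'
from h import *
z=np.load("top0.npz"); W=cloud(z["d"],z)
Z=W[...,2]
print("platform",rect(W,(Z>.035)&(Z<.2),[.51,-.232],.2))
print("stand",rect(W,(Z>.004)&(Z<.1),[.565,.235],.105), rect(W,(Z>.03)&(Z<.1),[.565,.235],.105))
c=manip.get_calibration("wrist");R=manip.current_tcp_rot();p=manip.current_ee_pos()
cc=-c["R"].T@c["t"]; print("cam in tool",(R.T@(cc-p)).round(3),"axes cols\n",(R.T@c["R"].T).round(2),c["camera_matrix"].round(0).tolist(),R.round(3).tolist())
E
```

```text
platform ((518.5, -244.8), (170.3, 260.2), 78.73, 3938)
stand ((563.9, 234.6), (193.4, 197.7), 48.58, 1397) ((539.1, 223.2), (129.4, 168.9), 21.12, 1017)
cam in tool [ 0.072  0.    -0.141] axes cols
 [[-0.   -0.96 -0.28]
 [ 1.   -0.   -0.  ]
 [ 0.   -0.28  0.96]] [[301.0, 0.0, 279.0], [0.0, 301.0, 212.0], [0.0, 0.0, 1.0]] [[-0.912, 0.409, 0.0], [0.409, 0.912, 0.0], [-0.0, 0.0, -1.0]]
```

```bash
python3 - <<'E'
from h import *
for s in(112,-68):
    q=manip.inverse_kinematics([.565,.235,.2],down(np.radians(s))); print(s,None if q is None else np.round(q,2))
s=[112,-68]
best=min((a for a in s if manip.inverse_kinematics([.565,.235,.2],down(np.radians(a))) is not None),key=lambda a:np.abs(manip.inverse_kinematics([.565,.235,.2],down(np.radians(a)))-manip.current_qpos()).max())
manip.move_ptp([.565,.235,.2],down(np.radians(best)))
p,d,c=snap("wrist","w0"); cv2.imwrite("pics/w0.png",p[...,::-1])
W=cloud(d,c);Z=W[...,2]
for k in("rack","hook_root","stand","plain_rack"): print(k,[(np.round(r["at"],3).tolist(),round(r["confidence"],2)) for r in manip.look_for("wrist",k)][:4])
print(best,manip.current_time(),rect(W,(Z>.003)&(Z<.015),[.562,.236],.1),rect(W,(Z>.055)&(Z<.09),[.562,.236],.1))
E
```

```text
112 [ 0.32  0.49  1.52 -0.    1.13 -0.07]
-68 None
rack [([0.709, 0.229, 0.055], 0.9), ([0.426, 0.253, 0.044], 0.81), ([0.638, 0.408, 0.05], 0.75), ([0.553, 0.27, 0.062], 0.68)]
hook_root [([0.707, 0.228, 0.052], 0.79), ([0.427, 0.258, 0.052], 0.78), ([0.557, 0.272, 0.056], 0.69), ([0.443, -0.14, 0.021], 0.4)]
stand [([0.561, 0.238, 0.008], 0.58)]
plain_rack [([0.588, 0.196, 0.054], 0.92)]
112 2.7417 ((545.8, 225.4), (141.5, 170.1), 21.3, 2554) ((540.0, 222.8), (129.2, 168.3), 21.14, 8182)
```

View pics/w0.png

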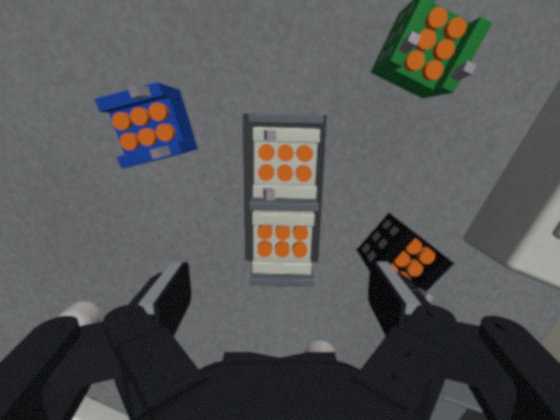

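```bash
python3 - <<'E'
from h import *
z=np.load("w0.npz");p,d=z["p"],z["d"];W=cloud(d,z);Z=W[...,2]
v,u=np.mgrid[:420,:560]
roi=(u>235)&(u<335)&(v>105)&(v<292)
print("all top",rect(W,roi&(Z>.055)&(Z<.085),[.562,.236],.15))
print("base",rect(W,roi&(Z>.003)&(Z<.085),[.562,.236],.15))
print("rails z",np.nanmedian(Z[roi&(p.min(-1)>150)&(v<205)]))
m=roi&(Z>.057)&(Z<.09)&(p.min(-1)>150)
print("up rack",rect(W,m&(v<203),[.562,.236],.15)); print("low rack",rect(W,m&(v>207),[.562,.236],.15))
crop=cv2.resize(p[100:290,200:360,::-1],None,fx=3.5,fy=3.0,interpolation=cv2.INTER_CUBIC); cv2.imwrite("pics/w0c.png",crop)
E
```

```text
all top ((569.6, 234.2), (65.9, 168.3), 21.16, 8180)
base ((569.6, 234.7), (90.0, 170.5), 21.1, 13067)
rails z 0.06424434522560471
up rack ((555.2, 272.9), (57.2, 61.5), 20.75, 1087)
low rack ((582.5, 198.8), (57.6, 62.0), 20.41, 1127)
```

View pics/w0c.png

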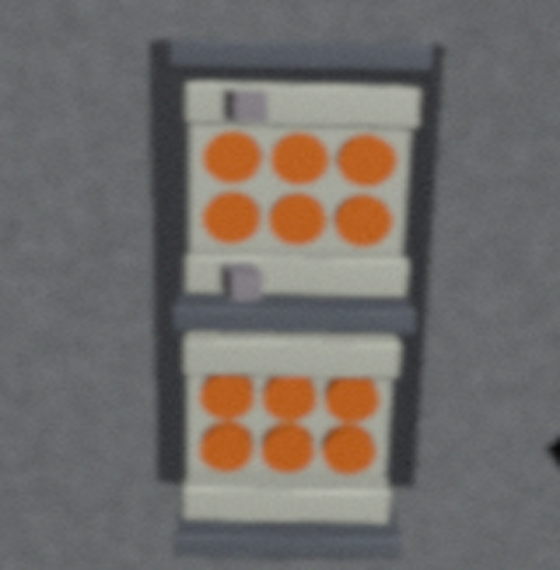

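```bash
python3 - <<'E'
from h import *
D=down(np.radians(111.1)); x,y=.5552,.2723
manip.move_ptp([x,y,.11],D)
manip.move_l([x,y,.020],max_speed=.12)
print(manip.current_force().round(1))
manip.set_gripper(0.3,50)
print("w",manip.current_grip_width(),manip.current_grip_force(),manip.current_ee_pos().round(4),manip.current_force().round(1))
manip.move_l([x,y,.135],max_speed=.12)
print("w",manip.current_grip_width(),manip.current_grip_force(),manip.current_force().round(1),manip.current_time())
p,d,c=snap("wrist","w1"); cv2.imwrite("pics/w1.png",p[...,::-1])
E
```

```text
[-0.7  0.  -0.5]
w 0.6966730137268703 55.24322032928467 [0.5557 0.2725 0.021 ] [-0.8  0.   5.9]
w 0.6927890217616336 54.46619689464569 [-0.3 -0.1 -3.7] 5.5833
```

View pics/w1.png

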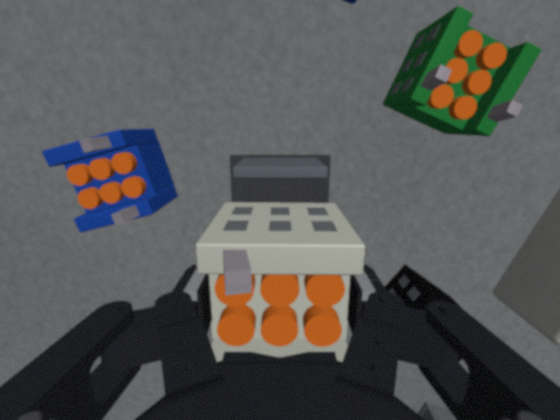

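```bash
python3 - <<'E'
from h import *
X,Y=.53,.05
manip.move_ptp([X,Y,.10],down(np.pi/2))
manip.move_l([X,Y,.0155],max_speed=.1)
print(manip.current_force().round(1),manip.current_ee_pos().round(4))
manip.set_gripper(1.0)
print(manip.current_grip_width())
manip.move_l([X,Y,.12],max_speed=.2)
# look at the dock
manip.move_ptp([.52,-.235,.30],down(np.radians(79)))
p,d,c=snap("wrist","w2"); cv2.imwrite("pics/w2.png",p[...,::-1])
for k in("dock","lever_pad","bar_mid","loop"): print(k,[(np.round(r["at"],3).tolist(),round(r["confidence"],2)) for r in manip.look_for("wrist",k)][:4])
W=cloud(d,c);Z=W[...,2]
for lo,hi in((.04,.056),(.095,.103),(.104,.112)): print(lo,rect(W,(Z>lo)&(Z<hi)&(np.mgrid[:420,:560][0]<330),[.52,-.235],.17))
print(manip.current_time())
E
```

```text
[ 0.6 -0.5 -4.4] [0.5303 0.0501 0.0155]
0.9993486060210762
dock [([0.508, -0.225, 0.051], 0.89)]
lever_pad [([0.454, -0.231, 0.168], 0.84)]
bar_mid [([0.424, -0.22, 0.193], 0.84)]
loop [([0.441, -0.227, 0.167], 0.97)]
0.04 ((514.1, -244.6), (166.1, 245.5), 78.7, 13688)
0.095 ((514.4, -244.7), (84.1, 177.2), 76.04, 2964)
0.104 ((541.6, -250.2), (82.8, 128.7), 79.58, 998)
10.1167
```

View pics/w2.png

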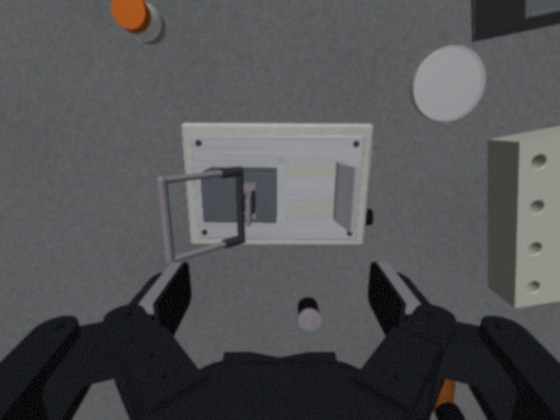

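```bash
python3 - <<'E'
from h import *
z=np.load("w2.npz");p,d=z["p"],z["d"];W=cloud(d,z);Z=W[...,2]
for th in(-11.3,):
    L=(W[...,:2]-[.5141,-.2446])@rot(np.radians(th))*1000
    x,y=L[...,0],L[...,1]; h=Z*1000
    v,u=np.mgrid[:420,:560]
    def ext(n,m):
        m=m&(v<250); print(n,m.sum(),"x",np.percentile(x[m],[1,50,99]).round(1),"y",np.percentile(y[m],[1,50,99]).round(1),"z",np.median(h[m]).round(1))
    R=(abs(x)<130)&(abs(y)<90)
    ext("plat",R&(h>40)&(h<56)); ext("blk",(x>-92)&(x<-30)&(abs(y)<45)&(h>96)&(h<104))
    ext("stop",(x>-5)&(x<16)&(abs(y)<50)&(h>104)&(h<112)); ext("end",(x>60)&(abs(y)<50)&(h>70)&(h<120))
    ext("hi",(x>-140)&(x<30)&(abs(y)<50)&(h>125)); ext("hitop",(x>-140)&(x<30)&(abs(y)<50)&(h>175));ext("handle",(x>-60)&(x<30)&(abs(y)<16)&(h>125))
    ext("floor",(x>20)&(x<65)&(abs(y)<25)&(h>45)&(h<60))
    # row samples near y~0, fine profile
    m=(abs(y)<4)&R&(h>45)
    for a in range(-90,110,4):
        k=m&(x>=a)&(x<a+4)
        if k.any(): print(a,np.round([h[k].min(),np.median(h[k]),h[k].max()],0).tolist(),end="; ")
    # yaw check: stop wall -x/+x edges by y
    k=(x>-3)&(x<18)&(h>103)&(h<112)&(abs(y)<42)
    print()
    for a in range(-42,42,14):
        q=k&(y>=a)&(y<a+14)
        if q.any(): print(a,x[q].min().round(1),x[q].max().round(1))
E
```

```text
plat 13688 x [-119.    19.4  119. ] y [-79.3  30.6  80.2] z 48.5
blk 1614 x [-87.  -66.2 -31.8] y [-29.1  -0.7  27.6] z 98.8
stop 553 x [0.3 4.9 9.8] y [-40.6   0.6  39.9] z 107.1
end 1305 x [76.1 83.2 91.8] y [-37.3   2.4  37.9] z 96.4
hi 2270 x [-99.4 -57.1 -25.4] y [-39.4  11.8  41.3] z 159.9
hitop 853 x [-100.   -94.5  -80.5] y [-23.9  15.6  40. ] z 190.8
handle 430 x [-41.8 -34.3 -25.2] y [-15.2   1.7  15.2] z 137.5
floor 1247 x [20.7 42.7 64.5] y [-24.6   0.   24. ] z 49.0
-90 [97.0, 98.0, 99.0]; -86 [98.0, 99.0, 100.0]; -82 [97.0, 99.0, 100.0]; -78 [98.0, 99.0, 100.0]; -74 [98.0, 99.0, 365.0]; -70 [97.0, 367.0, 370.0]; -66 [97.0, 370.0, 374.0]; -62 [97.0, 368.0, 376.0]; -58 [98.0, 371.0, 376.0]; -54 [97.0, 99.0, 363.0]; -50 [98.0, 363.0, 366.0]; -46 [365.0, 368.0, 371.0]; -42 [98.0, 327.0, 376.0]; -38 [115.0, 136.0, 138.0]; -30 [116.0, 160.0, 162.0]; -26 [97.0, 116.0, 161.0]; -22 [97.0, 99.0, 100.0]; -18 [98.0, 99.0, 100.0]; -14 [97.0, 99.0, 100.0]; -10 [97.0, 99.0, 100.0]; -6 [98.0, 99.0, 100.0]; -2 [98.0, 107.0, 109.0]; 2 [107.0, 107.0, 109.0]; 6 [105.0, 107.0, 109.0]; 10 [48.0, 49.0, 50.0]; 14 [47.0, 48.0, 50.0]; 18 [48.0, 49.0, 50.0]; 22 [47.0, 49.0, 51.0]; 26 [48.0, 48.0, 50.0]; 30 [47.0, 49.0, 51.0]; 34 [47.0, 48.0, 50.0]; 38 [48.0, 48.0, 50.0]; 42 [48.0, 324.0, 375.0]; 46 [46.0, 330.0, 374.0]; 50 [47.0, 366.0, 369.0]; 54 [47.0, 361.0, 365.0]; 58 [47.0, 49.0, 359.0]; 62 [48.0, 368.0, 375.0]; 66 [48.0, 365.0, 374.0]; 70 [48.0, 50.0, 373.0]; 74 [47.0, 69.0, 367.0]; 78 [76.0, 86.0, 94.0]; 82 [92.0, 100.0, 107.0]; 86 [106.0, 107.0, 110.0]; 90 [106.0, 107.0, 108.0]; 106 [47.0, 48.0, 49.0]; 
-42 0.5 10.0
-28 0.4 9.8
-14 0.4 9.6
0 0.3 9.5
14 0.3 9.3
28 0.2 9.2
```

```bash
cat >> h.py <<'E'
O=np.array([.5141,-.2446]); TH=np.radians(-11.1); DK=down(TH)
def dk(x,y,z): return np.r_[O+rot(TH)@np.array([x,y])/1000,z/1000]
E
python3 - <<'E'
from h import *
X,Y=.5303,.0501
manip.move_ptp([X,Y,.12],down(0))
manip.move_l([X,Y,.022],max_speed=.12)
manip.set_gripper(.3,50)
print(manip.current_grip_width(),manip.current_grip_force(),manip.current_ee_pos().round(4))
manip.move_l([X,Y,.16],max_speed=.15)
manip.move_l(dk(43,0,160),DK,max_speed=.2)
manip.move_l(dk(43,0,132),max_speed=.1)
for z in(120,105,90,80,75):
    manip.move_l(dk(43,0,z),max_speed=.08); f=manip.current_force(); print(z,f.round(1),manip.current_ee_pos().round(4))
    if abs(f[:2]).max()>10 or f[2]>8: break
print(manip.current_time()); p,d=manip.grab_frame("side"); cv2.imwrite("pics/s1.png",cv2.resize(p[220:380,230:420,::-1],None,fx=3.5,fy=3.5))
E
```

```text
0.7406879714540281 56.05149686336517 [0.5308 0.0501 0.0229]
120 [ 0.   0.6 -3.9] [ 0.556  -0.2527  0.1195]
105 [-0.5 -0.3 -3.9] [ 0.5559 -0.2527  0.1042]
90 [ 0.3 -0.7 -4. ] [ 0.556  -0.2527  0.0893]
80 [ 0.2 -0.1 -3.6] [ 0.556  -0.2527  0.0794]
75 [ 0.1 -0.5 -4.1] [ 0.5562 -0.2528  0.0747]
17.7333
```

View pics/s1.png

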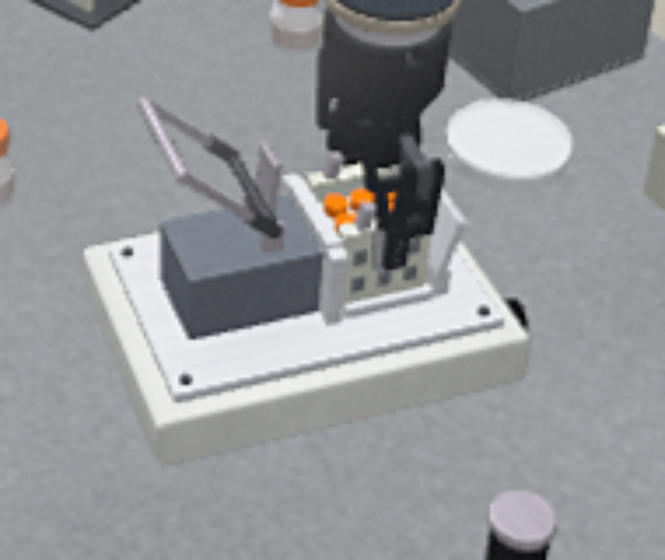

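```bash
python3 - <<'E'
from h import *
manip.move_l(dk(43,0,73),max_speed=.05); print(manip.current_force().round(1))
manip.set_gripper(1.0)
manip.move_l(dk(43,0,190),max_speed=.2)
manip.set_gripper(0.0,20)
manip.move_ptp(dk(-60,0,260),DK)
manip.move_ptp(dk(-135,0,230),DK)
manip.move_l(dk(-135,0,173),max_speed=.15)
print(manip.current_force().round(1))
for ph in (140,125,110,100,90,80,72):
    a=np.radians(ph); b=np.array([-39+80*np.cos(a),134+80*np.sin(a)])
    manip.move_l(dk(b[0]-15,0,b[1]-12),max_speed=.08); print(ph,manip.current_force().round(1),end=' ')
manip.dwell(.4)
print(manip.current_time()); p,d=manip.grab_frame("side"); cv2.imwrite("pics/s2.png",cv2.resize(p[220:380,230:420,::-1],None,fx=3.5,fy=3.5))
E
```

```text
[ 0.5 -1.   5.2]
[-0.3  0.4  0.9]
140 [-0.6  0.2  0.1] 125 [-0.1 -0.2 -0.3] 110 [-0.6  0.2  0.4] 100 [ 0.4 -0.4  0.4] 90 [-0.4 -0.2  0.2] 80 [ 0.3 -0.   0.2] 72 [-0.7  0.4  0.1] 24.2917
```

View pics/s2.png

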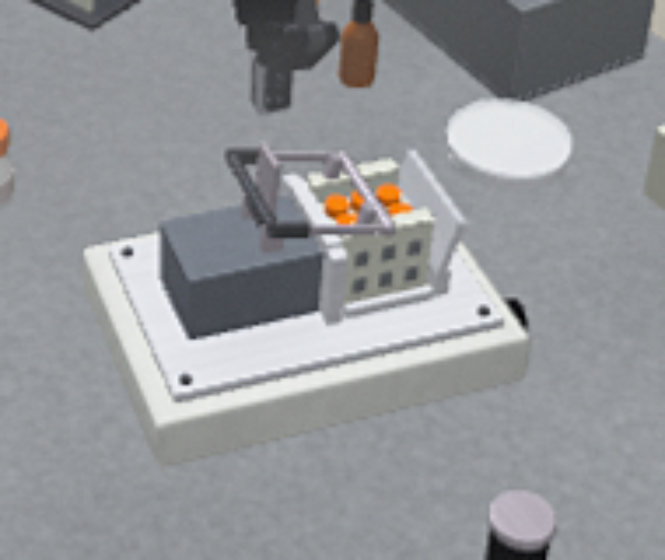

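```bash
python3 - <<'E'
from h import *
manip.move_l(dk(20,0,260),max_speed=.25)
p,d,c=snap("wrist","w3"); W=cloud(d,c)
L=(W[...,:2]-O)@rot(TH)*1000; x,y,h=L[...,0],L[...,1],W[...,2]*1000+1.5
v=np.mgrid[:420,:560][0]; m=(v<300)&(x>-60)&(x<90)&(abs(y)<45)&(h>105)&(h<200)
ys,xs=np.where(m); print(xs.min(),xs.max(),ys.min(),ys.max())
cv2.imwrite("pics/w3.png",cv2.resize(p[max(ys.min()-20,0):ys.max()+20,xs.min()-20:xs.max()+20,::-1],None,fx=3.5,fy=3.5,interpolation=cv2.INTER_CUBIC))
k=m&(abs(y)<15)
for a in range(-50,80,3):
    q=k&(x>=a)&(x<a+3)
    if q.any(): print(a,h[q].min().round(),np.median(h[q]).round(1),h[q].max().round(),end='; ')
print(); k=m&(abs(abs(y)-26)<3)
for a in range(-50,80,3):
    q=k&(x>=a)&(x<a+3)
    if q.any(): print(a,h[q].min().round(),np.median(h[q]).round(1),h[q].max().round(),end='; ')
print([ (np.round(((np.array(r["at"])[:2]-O)@rot(TH))*1000,1),round(r["at"][2],3),r["confidence"]) for k in("bar_mid","hook_root") for r in manip.look_for("wrist",k)][:6],manip.current_time())
E
```

```text
237 322 125 266
-38 113.0 115.6 135.0; -35 111.0 117.4 136.0; -32 110.0 114.6 120.0; -29 109.0 122.0 132.0; -26 106.0 115.6 120.0; -2 106.0 108.8 110.0; 1 107.0 108.8 111.0; 4 107.0 108.6 110.0; 7 105.0 108.6 111.0; 34 116.0 117.9 120.0; 37 118.0 119.1 121.0; 40 105.0 117.8 120.0; 55 105.0 105.1 105.0; 58 105.0 105.2 105.0; 
-41 138.0 138.9 140.0; -38 134.0 137.1 139.0; -35 135.0 135.4 137.0; -2 108.0 109.1 110.0; 1 107.0 108.8 111.0; 4 107.0 108.5 110.0; 7 105.0 108.6 110.0; 10 110.0 110.4 111.0; 13 110.0 111.1 113.0; 16 109.0 111.6 113.0; 19 110.0 111.3 112.0; 25 126.0 127.3 129.0; 28 110.0 126.4 129.0; 31 110.0 112.3 127.0; 34 117.0 118.0 120.0; 37 118.0 119.1 121.0; 40 110.0 117.4 120.0; 43 110.0 111.1 113.0; 46 110.0 111.3 112.0; 49 110.0 111.3 113.0; 52 110.0 111.3 112.0; 55 110.0 111.2 113.0; 58 110.0 111.2 113.0; 61 110.0 111.4 113.0; 64 110.0 111.3 113.0; 67 110.0 111.3 113.0; 70 109.0 111.3 112.0; [(array([33.1, -3.2]), 0.122, 0.77), (array([206., 134.]), 0.017, 0.54), (array([49.4, -0.7]), 0.101, 0.63)] 24.9583
```

View pics/w3.png

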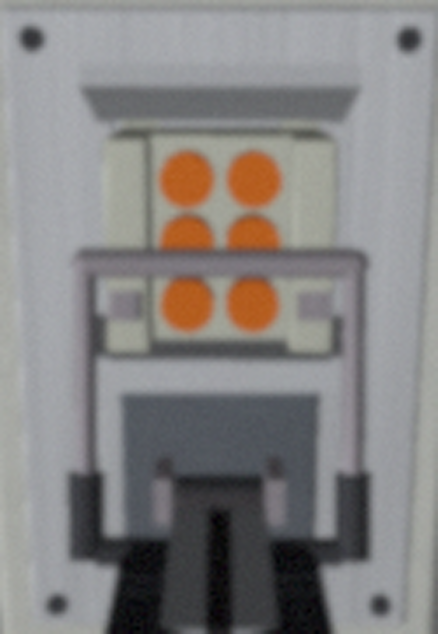

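```bash
python3 - <<'E'
from h import *
def tc(a,t=3):
    r=38+2*np.cos(a)
    return dk(-30-r*np.cos(a)+t*np.sin(a)+11*np.sin(a),0,114+r*np.sin(a)+t*np.cos(a))
manip.move_l(dk(0,0,200),max_speed=.25)
manip.move_l(dk(-4,0,153),max_speed=.12); print(manip.current_force().round(1))
for a in(1.5,1.35,1.2,1.05,.9,.75,.6,.45,.3,.15):
    manip.move_l(tc(a),max_speed=.06); print(a,manip.current_force().round(1),end=' ')
print()
for z in(120,118,116,115,114,113,112):
    manip.move_l(dk(-70,0,z),max_speed=.03); f=manip.current_force(); print(z,f.round(1),manip.current_ee_pos()[2].round(4))
    if f[2]>12: break
manip.move_l(dk(-70,0,240),max_speed=.2)
manip.move_l(dk(10,0,270),max_speed=.25)
print(manip.current_time()); p,d=manip.grab_frame("side"); cv2.imwrite("pics/s3.png",cv2.resize(p[220:380,230:420,::-1],None,fx=3.5,fy=3.5))
p,d,c=snap("wrist","w4"); W=cloud(d,c)
L=(W[...,:2]-O)@rot(TH)*1000; x,y,h=L[...,0],L[...,1],W[...,2]*1000+1.5
m=(np.mgrid[:420,:560][0]<330)&(x>-100)&(x<90)&(h>100)&(h<200)
for n,k in(("mid",m&(abs(y)<11)),("hook",m&(abs(abs(y)-26)<3))):
    print(n,[(a,np.median(h[q]).round(1),h[q].max().round()) for a in range(-100,80,4) for q in[k&(x>=a)&(x<a+4)] if q.any()])
E
```

```text
[-0.2 -0.1 -0.4]
1.5 [ 0.3  1.  -0.8] 1.35 [-0.4 -0.3 -0.4] 1.2 [0.2 0.2 0.9] 1.05 [-0.2 -0.6  0.1] 0.9 [-0.2 -0.9 -0.6] 0.75 [ 0.1 -0.3 -1.1] 0.6 [-0.   0.6  0.1] 0.45 [-0.3 -0.3  0.7] 0.3 [ 0.1  0.3 -0. ] 0.15 [-0.3 -0.8  0.1] 
120 [ 0.4  0.2 -0.3] 0.1199
118 [ 0.9 -0.  -0.2] 0.1179
116 [-1.8  1.1  4.7] 0.1163
115 [-3.   1.9 14.6] 0.116
30.95
mid [(-52, np.float64(116.6), np.float64(117.0)), (-48, np.float64(116.6), np.float64(118.0)), (-44, np.float64(116.6), np.float64(118.0)), (-40, np.float64(116.6), np.float64(118.0)), (-36, np.float64(119.4), np.float64(121.0)), (-32, np.float64(119.8), np.float64(122.0)), (-28, np.float64(116.3), np.float64(121.0)), (-24, np.float64(100.6), np.float64(102.0)), (-20, np.float64(100.7), np.float64(102.0)), (-16, np.float64(100.5), np.float64(102.0)), (-12, np.float64(100.6), np.float64(102.0)), (-8, np.float64(100.5), np.float64(102.0)), (-4, np.float64(107.4), np.float64(110.0)), (0, np.float64(108.6), np.float64(110.0)), (4, np.float64(108.9), np.float64(110.0)), (8, np.float64(107.9), np.float64(110.0)), (12, np.float64(103.4), np.float64(1
[... 1482 characters left out ...]
, np.float64(110.7), np.float64(113.0)), (12, np.float64(111.3), np.float64(113.0)), (16, np.float64(111.2), np.float64(113.0)), (20, np.float64(127.7), np.float64(128.0)), (24, np.float64(127.0), np.float64(129.0)), (28, np.float64(125.2), np.float64(127.0)), (32, np.float64(119.3), np.float64(122.0)), (36, np.float64(111.3), np.float64(113.0)), (40, np.float64(111.3), np.float64(113.0)), (44, np.float64(111.3), np.float64(112.0)), (48, np.float64(111.3), np.float64(112.0)), (52, np.float64(111.2), np.float64(113.0)), (56, np.float64(111.4), np.float64(113.0)), (60, np.float64(111.3), np.float64(113.0)), (64, np.float64(111.5), np.float64(113.0)), (68, np.float64(110.6), np.float64(112.0))]
```

View pics/s3.png

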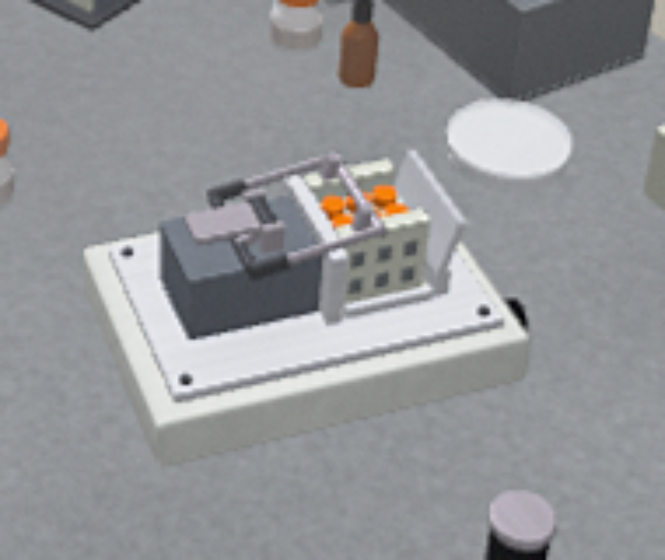

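```bash
python3 -c "
from bench import manip
print(manip.sign_off())"
```

```text
the job is handed in; nothing more can be done
None
```

The hooked rack is clamped in the shaker's cradle, with the loop's crossbar behind both hooks, the lever pressed flat and the rack drawn against the stop wall. I handed the job in at about 31 s; no verdict came back.

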